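Hold a leaning bracket upright square for the tack

ROBOT

A 7-joint arm with a two-finger parallel gripper is mounted at the origin on the work surface. World frame = base frame: x ahead of the robot, y to its left, z up, the work surface at z = 0. Lengths are in m, angles in rad, forces in N, time in s.
With the tool pointing down it reaches from about 0.425 to 0.925 m from the base axis. Payload 6.8 kg.
Tool frame: the origin (TCP) lies on the mounting face of the last link; the fingertips stand 173 mm ahead of it and the grasp point (between the pads) lies 155 mm ahead of it; z points along the fingers, y is the line along which they close (so a half turn about z gives the same grasp; the last joint's range is limited). The gripper opens to 85 mm and grips with 20 to 120 N. Pads are 22 mm wide; open, the fingers measure 114 mm over their backs; the gripper's body (76 mm by 85 mm) begins 54 mm behind the grasp point. The pads swing forward as they close: fully open they stand 13 mm farther back than shut.
Start: joints at [1.139, 0.477, 0.022, 1.555, -0.011, 1.109, -0.083], TCP at [0.215, -0.64, 0.405] pointing down, gripper open.
Joint ranges: [-2.96, 2.96], [-0.34, 2.1], [-1.41, 1.46], [0.24, 2.44], [-1.37, 4.51], [0.17, 1.92], [-2.96, 2.96]. Speed limits (rad/s): [2.39, 2.39, 3.14, 3.14, 3.14, 3.14, 3.14].

INTERFACE

Orientations are given as a unit quaternion [w, x, y, z].
In Python, from station import bot gives the robot as it stands. The module is installed in compiled form; this text tells all that it offers.
- The arm moves only by the shell command python3 -m pendant 'ROWS' [FORCE]. ROWS is JSON, a list of rows, each a list of 5 numbers: the finger opening in m, from 0 to 0.0854, then the shift along the tool's x, y, z in m, then the turn about the tool's z in degrees. In form: [[jaw, x, y, z, yaw], ...]. A call has 1 to 12 rows; each row shifts and turns the commanded pose from where the row before left it, along the tool's axes as they then stand; what a row does not reach is not made up. A row lasts 1/12 s, in which the tool goes at most 41.7 mm and 7.16 degrees, less where a joint would pass 70% of its speed; a pose out of reach is approached as far as the arm can. A call with a gripper value outside its range is refused whole. The fingers move at their own pace and stop on an object; FORCE is the grip in N (left out, the last holds). Time passes only in rows, so rows that do not move let the fingers close. It gives the time, the measured TCP pose, the force, the opening and the grip force at its end, in the units of the state.
- bot.get_obs(): the state, without advancing time (a new reading comes with each control period).
- bot.read_camera(name): name is "scene" or "top" or "wrist"; returns (picture, depth): 400x640x3 uint8, blue, green, red; 400x640 float32, m along the optical axis (not along the pixel's ray), 0 where there is no reading.
- bot.camera_model(name): a dict with "intrinsics" (3x3 intrinsics, pixels), "dist_coeffs" ([k1, k2, p1, p2, k3] as OpenCV has them; the pictures are not rectified), "R" (3x3) and "t" (3): a world point X has camera coordinates R X + t. Camera axes: x right, y down, z forward; pixel columns grow to the right and rows downward; lengths in m; the calibration is good to about 2 mm. A picture is of the moment at which its call begins: read the wrist's pose just before it. camera_model takes no time and is no camera call; for the wrist camera it gives the pose at the moment of the call.
- bot.hand_in(): hands the job in; it is judged then, once.
Trained networks look in the newest picture that a camera, given by its name, has taken for a name from the list of things; names that differ only in an ending like _2 or _b are one class to them, and where a whole thing is asked for, a point or a joint stands for the part that bears it (a point fixed in the world has none). Each returns a list of dicts, best first, with "score" (0 to 1); they miss things now and then, are a little off and sometimes report something else, mostly with a low value. They report only what shows in the picture. A call takes as long as a camera call. They do not tell look-alikes from the thing itself.
- bot.boxes_of(name, camera): "at" ([column, row] in pixels, amid what is visible of it).
- bot.trace(name, camera): "mask" (400x640 bool, what is visible of it) and "at" ([column, row] in pixels, amid what is visible of it).
- bot.pinpoint(name, camera): "at" ([column, row] in pixels: a listed point, or the origin of a listed thing).
The state is a dict: "t": time; "q": joint angles; "joint_vel": joint speeds; "joint_torque": joint torques, N m; "eef_pos": TCP position; "tool_rot": TCP orientation; "contact_force": force on the tool from outside, world axes, zero at the start; "torque": the same for the moment, N m; "gripper_width": opening from 0.0 (shut) to 1.0 (fully open); "grasp_force": force on a finger pad.
Only numpy, scipy, OpenCV 4.12 (cv2) and the standard library are available. Lean on these libraries where they do the work, as an engineer would, in place of code of your own. Each camera call takes 0.05 s, during which the arm holds its last target. There are 200 camera calls.

TASK

The bracket's upright on the welding plate is only tacked at its foot and leans in: take the engineer's square from the bench, stand its stock flat on the base plate at mid-width of the upright, blade towards it and at right angles to it. Press the square down and into the corner until the heel is fully home and the upright stands square against the blade, not pushed back past square. Finish still gripping the square and pressing it home for the tack weld, and leave the other things on the bench alone.

Things in the scene. Friction and masses are not known exactly. Their poses are not given: they have to be found in the camera images.
- square: Steel engineer's square, 0.4 to 0.6 kg, standing on its stock. Stock 130 (x) x 20 (y) x 20 mm high; origin: centre of its underside, x towards the blade, z up. Blade at the +x end: x 39 to 65 mm, 5 mm thick, top 130 mm above the underside, outer edge flush with the stock's end. Grip the stock from above at x -55 to -15 mm: keep the gripper's body off the blade.
- square_heel (a point): The heel of the square: its outer lower corner, at x = +65 mm, y = 0, z = 0 of the square. Same axes as the square.
- plate: Dark welding plate 240 x 260 x 15 mm fixed on the bench, under the bracket's base plate (180 x 170 x 10 mm; upper face 25 mm above the bench). Origin: centre of the welding plate's underside; x towards the upright. Toggle clamps at x = -55 mm hold the base plate at both sides: |y| 66 to 192 mm, up to 55 mm above the bench.
- foot: The corner: foot of the upright. Origin where its front face meets the base plate's upper face, mid-width, 25 mm above the bench. Does not move; x points into the upright (press this way), z up. The upright, on the +x side, is 8 mm thick, 70 mm wide (y), 110 mm high, and counts as part of this body for contact.
- upright (a joint): Lean of the upright about its front lower edge, rad: 0 = square to the base plate, positive = leaning in over the base plate (starts 0.08 to 0.14: the top overhangs the corner by up to 16 mm), negative = past square. Takes about 3 to 4 N at its top to bring it square; springs back when let go.
- lid_a: Bystander: pressed stainless disc, 80 mm diameter, 10 mm high, lying flat behind the tail of the square. Origin: centre of underside.
- lid_b: Bystander: the same kind of disc, nearer the robot and to the left.
- spare: Bystander: flat steel plate 110 x 70 x 8 mm lying beside the square. Origin: centre of underside.
- flask_a: Bystander: stainless flask body standing upright, 70 mm diameter, 152 mm high, beyond the work. Origin: centre of underside.
- flask_b: Bystander: a second such flask body.
- brush: Bystander: wire brush 200 mm long, lying bristles up near the robot.
- hammer: Bystander: hammer lying at the far side of the bench.
There are look-alikes about, which are no part of the job. Leave any green look-alike of the square alone.

How it is judged:
By the outcome, as a careful person would: the job done as asked, in the order asked, and still so for the second after the job is handed in, while the arm keeps its last pose, push and grip.
It also fails if it takes over 38 s, if anything falls off the work surface, if the arm or the gripper's body presses on something with over 40 N, if the wrist force passes 120 N, or if a joint passes its speed limit or range.

## Working session

There is one attempt and no reset: what is moved stays moved. The work goes in short steps, Python scripts to look and compute and a shell command to move; the robot and the scene stay as the last step left them, time stands still between calls to the robot, and variables do not carry over. Pictures are saved under pics/ and viewed, at most 10 in all, crops included, and the job is handed in when it is done.

```bash
mkdir -p pics
cat > h.py <<'E'
import numpy as np, cv2
from station import bot
def ray(cam,px):
    m=bot.camera_model(cam);R=np.array(m["R"]);t=np.array(m["t"])
    u=cv2.undistortPoints(np.array(px,float).reshape(-1,1,2),np.array(m["intrinsics"]),np.array(m["dist_coeffs"]))[:,0]
    d=np.c_[u,np.ones(len(u))]
    return -R.T@t, d@R   # origin, dirs (unit optical depth)
def atz(cam,px,z):
    o,d=ray(cam,px); return o+d*((z-o[2])/d[:,2])[:,None]
def cloud(cam,dep,mask):
    r,c=np.nonzero(mask&(dep>0)); o,d=ray(cam,np.c_[c,r]); return o+d*dep[r,c][:,None]
E
python3 - <<'E'
from h import *
s=bot.get_obs();print(s["eef_pos"],s["tool_rot"],s["t"],s["gripper_width"])
for cam in("top","scene"):
    p,d=bot.read_camera(cam);cv2.imwrite(f"pics/{cam}0.png",p);np.save(cam+"d.npy",d)
    for n in("square","spare","upright"):
        for k,x in enumerate(bot.trace(n,cam)[:3]):
            P=cloud(cam,d,x["mask"]);print(cam,n,k,round(x["score"],2),np.round(x["at"]),x["mask"].sum(),np.median(P,0).round(3) if len(P) else None)
            np.save(f"{cam}_{n}{k}.npy",x["mask"])
    for n in("square_heel","square","foot","plate"):
        for x in bot.pinpoint(n,cam)[:3]:print(cam,"pt",n,round(x["score"],2),np.round(x["at"],1),atz(cam,[x["at"]],.025 if n=="foot" else 0)[0].round(3))
E
```

```text
[ 0.2146824  -0.63967126  0.4037364 ] [-8.60608618e-04  9.86920138e-01  1.61207487e-01 -2.17612547e-04] 0.0 1.0032538931120696
top square 0 0.8 [256. 260.] 293 [0.304 0.172 0.022]
top square 1 0.56 [399. 192.] 381 [ 0.531 -0.263  0.021]
top spare 0 0.76 [434. 166.] 658 [ 0.619 -0.395  0.009]
top upright 0 0.4 [265. 185.] 29 [0.536 0.149 0.135]
top pt square_heel 0.81 [380.3 182.5] [ 0.565 -0.216  0.   ]
top pt square_heel 0.71 [264.7 243.3] [0.366 0.153 0.   ]
top pt square 0.85 [399.4 191.2] [ 0.537 -0.277  0.   ]
top pt square 0.77 [255.3 263.1] [0.303 0.182 0.   ]
top pt foot 0.44 [285.9 195.6] [0.517 0.085 0.025]
top pt foot 0.39 [262.6 189.3] [0.537 0.16  0.025]
top pt plate 0.71 [284.4 193.5] [0.527 0.093 0.   ]
scene square 0 0.98 [430. 228.] 751 [0.322 0.164 0.021]
scene square 1 0.81 [279. 142.] 456 [ 0.536 -0.254  0.02 ]
scene spare 0 0.69 [358. 262.] 705 [0.54  0.156 0.091]
scene upright 0 0.61 [361. 257.] 700 [0.54  0.156 0.093]
scene pt square_heel 0.92 [274.1 174.9] [ 0.581 -0.199  0.   ]
scene pt square_heel 0.66 [416.7 235. ] [0.355 0.147 0.   ]
scene pt square 0.64 [439.9 233.2] [0.301 0.173 0.   ]
scene pt square 0.56 [281.6 148.6] [ 0.522 -0.266  0.   ]
scene pt foot 0.81 [360.6 271.8] [0.538 0.164 0.025]
scene pt foot 0.26 [347.8 151.5] [ 0.377 -0.148  0.025]
scene pt plate 0.67 [345.9 251.9] [0.534 0.094 0.   ]
```

View pics/top0.png

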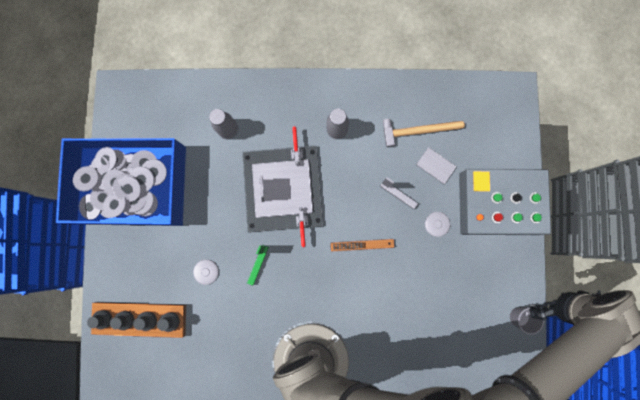

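View pics/scene0.png

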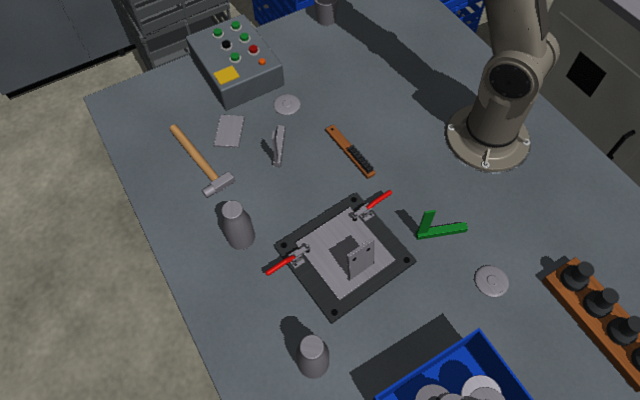

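Top view: the real square is grey at (399,192), its heel end at about (384,183). The green look-alike is at (258,263). The upright is at (264,190) on the plate, so the pressing direction is roughly world +y. I'll work out the headings now.

Run:
```python
from h import *
d=np.load("topd.npy")
m=np.load("top_square1.npy")
P=cloud("top",d,cv2.dilate(m.astype(np.uint8),np.ones((5,5)))>0)
S=P[(P[:,2]>.012)&(P[:,2]<.028)];B=P[P[:,2]>.04]
print(len(S),len(B),B.mean(0).round(3),B[:,2].max())
r=cv2.minAreaRect(S[:,:2].astype(np.float32)*1000);print("stock",r)
for cam,y in(("top",0),("scene",0)):
    d=np.load(cam+"d.npy");P=cloud(cam,d,d>0)
    A=P[(abs(P[:,0]-.53)<.2)&(abs(P[:,1]-.09)<.2)]
    for lo,hi in((.009,.019),(.021,.029)):
        Q=A[(A[:,2]>lo)&(A[:,2]<hi)];print(cam,lo,len(Q),cv2.minAreaRect(Q[:,:2].astype(np.float32)*1000), np.percentile(Q,[2,98],axis=0).round(3).tolist())
    Q=A[(A[:,2]>.06)&(A[:,2]<.15)&(abs(A[:,0]-.54)<.05)&(abs(A[:,1]-.155)<.03)]
    if len(Q)>5:
        c=Q.mean(0);u,s,v=np.linalg.svd(Q-c);print(cam,"upr",len(Q),c.round(4),v[2].round(3),s.round(3),Q.min(0),Q.max(0))
```

```text
242 64 [ 0.555 -0.228  0.098] 0.13570308247586294
stock ((530.7733764648438, -274.14288330078125), (130.21200561523438, 30.94492530822754), 55.82494354248047)
top 0.009 2345 ((532.8257446289062, 89.69420623779297), (394.8396301269531, 396.15728759765625), 0.24818217754364014) [[0.357, -0.087, 0.009], [0.681, 0.228, 0.019]]
top 0.021 2493 ((530.580322265625, 90.59501647949219), (392.9250183105469, 378.0509948730469), 1.3427852392196655) [[0.424, -0.004, 0.021], [0.661, 0.202, 0.029]]
top upr 73 [0.5344 0.1491 0.1315] [-0.097  0.986  0.138] [0.196 0.113 0.02 ] [0.50181286 0.14165756 0.06008202] [0.57194102 0.15890192 0.14168742]
scene 0.009 4422 ((521.0023193359375, 67.32360076904297), (382.8680725097656, 305.1319885253906), 7.952669143676758) [[0.37, -0.057, 0.01], [0.673, 0.221, 0.019]]
scene 0.021 3896 ((523.842041015625, 62.00982666015625), (379.70751953125, 300.1876220703125), 6.977674961090088) [[0.371, 0.005, 0.021], [0.629, 0.187, 0.029]]
scene upr 526 [0.5397 0.1537 0.1055] [-0.077  0.983  0.166] [0.559 0.479 0.044] [0.5020925  0.14056088 0.06031697] [0.5735056  0.1639639  0.13908148]
```

```bash
python3 -m pendant '[[0.085,0.034,-0.021,0,0],[0.085,0.034,-0.021,0,0],[0.085,0.034,-0.021,0,0],[0.085,0.034,-0.021,0,0],[0.085,0.034,-0.021,0,0],[0.085,0.034,-0.021,0,0],[0.085,0.034,-0.021,0,0],[0.085,0.034,-0.021,0,0],[0.085,0.034,-0.021,0,0],[0.085,0.034,-0.021,0,0],[0.085,0.034,-0.021,0,0],[0.085,0.034,-0.021,0,0]]'
python3 -m pendant '[[0.085,0,0,0,-7],[0.085,0,0,0,-7],[0.085,0,0,0,-7],[0.085,0,0,0,-7],[0.085,0,0,0,-7],[0.085,0,0,0,-5],[0.085,0,0,0,0],[0.085,0,0,0,0]]'
python3 - <<'E'
from h import *
from scipy.spatial.transform import Rotation as Ro
s=bot.get_obs();print(s["eef_pos"],s["q"],s["t"]);q=s["tool_rot"];R=Ro.from_quat(np.r_[q[1:],q[0]]).as_matrix();print(R.round(3))
p,d=bot.read_camera("wrist");cv2.imwrite("pics/w1.png",p);np.save("w1d.npy",d)
m=bot.camera_model("wrist");C=-np.array(m["R"]).T@m["t"];print("cam",C, (R.T@(C-s["eef_pos"])).round(3),np.array(m["R"])[2])
for n in("square_heel","square"):
    for x in bot.pinpoint(n,"wrist")[:2]:print(n,x["score"],x["at"],atz("wrist",[x["at"]],0))
x=bot.trace("square","wrist")
if x:
    P=cloud("wrist",d,x[0]["mask"]);S=P[(P[:,2]>.013)&(P[:,2]<.026)];print(x[0]["score"],len(S),cv2.minAreaRect(S[:,:2].astype(np.float32)*1000));B=P[P[:,2]>.04];print(len(B),np.median(B,0))
E
```

```text
t: 1.8
eef_pos: [0.5223, -0.2696, 0.405]
tool_rot: [0.0, 0.987, 0.161, 0.0]
contact_force: [0.3, 0.1, -1.1]
gripper_width: 0.995
grasp_force: 0.0
t: 2.47
eef_pos: [0.5213, -0.2714, 0.4048]
tool_rot: [0.0, 0.873, 0.488, 0.0]
contact_force: [-0.5, 0.4, -1.1]
gripper_width: 0.997
grasp_force: 0.0
[ 0.52132441 -0.27137678  0.40475271] [ 0.59927638  0.35100433 -0.28565735  1.75477027  0.11176399  1.05154264
 -0.27737003] 2.4667
[[ 0.524  0.852  0.   ]
 [ 0.852 -0.524  0.   ]
 [ 0.     0.    -1.   ]]
cam [ 0.56007066 -0.20826918  0.37241242] [ 0.074 -0.     0.032] [-0.15284202 -0.24705936 -0.95687041]
square_heel 0.82 [328.3, 106.2] [[ 0.56246391 -0.21874794  0.        ]]
square 0.97 [326.5, 167.0] [[ 0.52709047 -0.27327172  0.        ]]
0.95 1901 ((525.220703125, -271.94940185546875), (129.84698486328125, 19.971208572387695), 55.764488220214844)
345 [ 0.55465319 -0.22815772  0.1280902 ]
```

Square located: stock centre (0.525, -0.272), yaw 55.8°. Next I'll take a close look at the plate before grasping.

```bash
python3 -m pendant '[[0.085,0.0337,-0.0192,0,0],[0.085,0.0337,-0.0192,0,0],[0.085,0.0337,-0.0192,0,0],[0.085,0.0337,-0.0192,0,0],[0.085,0.0337,-0.0192,0,0],[0.085,0.0337,-0.0192,0,0],[0.085,0.0337,-0.0192,0,0],[0.085,0,0,0,-7],[0.085,0,0,0,-7],[0.085,0,0,0,-7],[0.085,0,0,0,-7],[0.085,0,0,0,-7]]'
python3 -m pendant '[[0.085,0,0,0,0],[0.085,0,0,0,0],[0.085,0,0,0,0]]'
python3 - <<'E'
from h import *
s=bot.get_obs();print(s["eef_pos"],s["tool_rot"],s["q"].round(2) if hasattr(s["q"],"round") else s["q"],s["t"])
p,d=bot.read_camera("wrist");cv2.imwrite("pics/w2.png",p);np.save("w2d.npy",d)
m=bot.camera_model("wrist");C=-np.array(m["R"]).T@m["t"];print("cam",C)
import pickle;pickle.dump(m,open("w2m.pkl","wb"))
for n,z in(("foot",.025),("plate",0)):
    for x in bot.pinpoint(n,"wrist")[:2]:print(n,x["score"],x["at"],atz("wrist",[x["at"]],z))
P=cloud("wrist",d,d>0)
A=P[(abs(P[:,0]-.53)<.16)&(abs(P[:,1]-.09)<.15)]
def fit(Q,n):
    c=Q.mean(0);v=np.linalg.svd(Q-c,full_matrices=False)[2][2];print(n,len(Q),c.round(4),v.round(4),np.std((Q-c)@v).round(4))
U=A[(A[:,2]>.035)&(A[:,2]<.125)&(abs(A[:,0]-.537)<.033)&(A[:,1]>.13)&(A[:,1]<.17)]
fit(U,"front")
for lo,hi in((.035,.06),(.06,.09),(.09,.12)):
    Q=A[(A[:,2]>lo)&(A[:,2]<hi)&(A[:,1]>.125)&(A[:,1]<.175)&(abs(A[:,0]-.537)<.06)]
    print(lo,len(Q),np.percentile(Q,[1,50,99],axis=0).round(4).tolist(),np.polyfit(Q[:,0],Q[:,1],1).round(4))
T=A[(A[:,2]>.127)&(A[:,2]<.145)&(A[:,1]>.12)&(A[:,1]<.18)];print("top",len(T),cv2.minAreaRect(T[:,:2].astype(np.float32)*1000))
B=A[(A[:,2]>.021)&(A[:,2]<.03)];print("base",len(B),np.median(B[:,2]),cv2.minAreaRect(B[:,:2].astype(np.float32)*1000))
W=A[(A[:,2]>.010)&(A[:,2]<.019)];print("plate",len(W),cv2.minAreaRect(W[:,:2].astype(np.float32)*1000))
E
```

```text
t: 3.67
eef_pos: [0.5298, 0.0004, 0.4048]
tool_rot: [0.0, 0.683, 0.73, -0.0]
contact_force: [-0.2, 0.3, 0.3]
gripper_width: 0.994
grasp_force: 0.0
t: 3.92
eef_pos: [0.5298, 0.0001, 0.4047]
tool_rot: [0.0, 0.686, 0.727, -0.0]
contact_force: [0.5, 0.6, 0.4]
gripper_width: 0.997
grasp_force: 0.0
[5.29823011e-01 7.30708188e-05 4.04708697e-01] [ 1.14766808e-05  6.86350769e-01  7.27270666e-01 -7.10991697e-06] [ 0.32  0.28 -0.52  1.87  0.16  1.03 -0.21] 3.9167
cam [0.52511196 0.07412734 0.37238348]
foot 0.59 [335.8, 4.2] [[0.53378517 0.15603678 0.025     ]]
plate 0.92 [338.3, 75.4] [[0.54165026 0.09792574 0.        ]]
front 115 [0.5262 0.1545 0.0417] [ 0.0903 -0.9872 -0.1314] 0.0001
0.035 127 [[0.5014, 0.1509, 0.0355], [0.5213, 0.1539, 0.0414], [0.5601, 0.1582, 0.0517]] [0.1113 0.0959]Traceback (most recent call last):
  File "<stdin>", line 16, in <module>
    return _quantile_unchecked(
        a, q, axis, out, overwrite_input, method, keepdims, weights)
    return _ureduce(a,
                    func=_quantile_ureduce_func,
    ...<5 lines>...
                    overwrite_input=overwrite_input,
                    method=method)
    r = func(a, **kwargs)
    result = _quantile(arr,
                       quantiles=q,
    ...<2 lines>...
                       out=out,
                       weights=wgt)
    slices_having_nans = np.isnan(arr[-1, ...])
                                  ~~~^^^^^^^^^
IndexError: index -1 is out of bounds for axis 0 with size 0
```

View pics/w2.png

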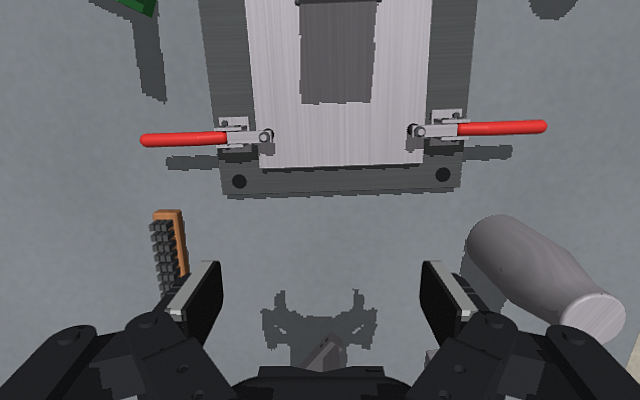

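The wrist picture shows the plate, with the foot only at the top edge (336,4) and the clamps at (240,135) and (445,130). I'll shift 90 mm forward and look again.

```bash
python3 -m pendant '[[0.085,0.04,0,0,0],[0.085,0.04,0,0,0],[0.085,0.01,0,0,0],[0.085,0,0,0,0],[0.085,0,0,0,0]]'
cat > pl.py <<'E'
from h import *
s=bot.get_obs();print(s["eef_pos"],s["t"])
p,d=bot.read_camera("wrist");cv2.imwrite("pics/w3.png",p)
for n,z in(("foot",.025),("plate",0)):
    for x in bot.pinpoint(n,"wrist")[:2]:print(n,x["score"],x["at"],atz("wrist",[x["at"]],z))
P=cloud("wrist",d,d>0)
A=P[(abs(P[:,0]-.53)<.16)&(abs(P[:,1]-.09)<.15)]
def fit(Q,n):
    c=Q.mean(0);v=np.linalg.svd(Q-c,full_matrices=False)[2][2];print(n,len(Q),c.round(4),v.round(4),np.std((Q-c)@v).round(4))
U=A[(A[:,2]>.032)&(A[:,2]<.125)&(A[:,1]>.13)&(A[:,1]<.17)]
fit(U,"front");
u=np.array([-.0906,.9959])
print("x range",np.percentile(U,[0,1,50,99,100],axis=0).round(4).tolist())
def rect(Q,n):
    print(n,len(Q),cv2.minAreaRect(Q[:,:2].astype(np.float32)*1000) if len(Q) else "")
rect(A[(A[:,2]>.127)&(A[:,2]<.145)&(A[:,1]>.12)&(A[:,1]<.18)],"top")
rect(A[(A[:,2]>.022)&(A[:,2]<.028)&(A[:,1]<.145)&(A[:,1]>.06)],"base")
rect(A[(A[:,2]>.012)&(A[:,2]<.018)],"plate")
np.save("A.npy",A)
E
python3 pl.py
```

```text
t: 4.48
eef_pos: [0.5242, 0.0905, 0.4047]
tool_rot: [0.0, 0.684, 0.729, -0.0]
contact_force: [-0.1, -0.7, -0.0]
gripper_width: 0.999
grasp_force: 0.0
[0.52415881 0.09049119 0.40468405] 4.4833
foot 0.86 [336.8, 109.7] [[0.53596857 0.15281214 0.025     ]]
plate 0.87 [335.1, 161.1] [[0.5393807  0.09712155 0.        ]]
front 1612 [0.5364 0.1553 0.0855] [ 0.0868 -0.9875 -0.1319] 0.0001
x range [[0.5011, 0.1472, 0.0321], [0.5022, 0.148, 0.0335], [0.5363, 0.155, 0.0886], [0.5706, 0.1639, 0.1244], [0.5712, 0.1647, 0.1249]]
top 1337 ((537.3364868164062, 145.6507568359375), (70.71784210205078, 8.946931838989258), 5.135109901428223)
base 11257 ((559.3407592773438, 102.50464630126953), (214.66281127929688, 84.99366760253906), 0.005620967131108046)
plate 23496 ((541.5989379882812, 96.23625183105469), (260.27154541015625, 239.97520446777344), 5.040051460266113)
```

View pics/w3.png

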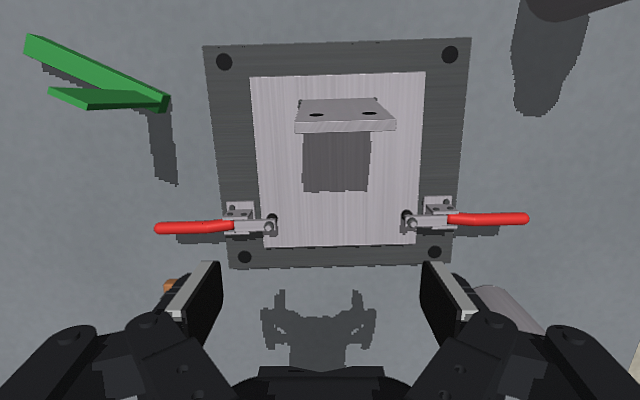

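The picture shows the upright leaning towards the robot-side plate area, its top edge at about (345,128), the clamps at (265,220) and (410,218), and the green square at (100,80). The foot comes out at (0.5363, 0.1560), heading 95.04°, lean about 0.133. I'll go back and grasp the square.

```bash
python3 -m pendant '[[0.085,-0.04,-0.0052,0,0],[0.085,-0.04,-0.0052,0,0],[0.085,-0.04,-0.0052,0,0],[0.085,-0.04,-0.0052,0,0],[0.085,-0.04,-0.0052,0,0],[0.085,-0.04,-0.0052,0,0],[0.085,-0.04,-0.0052,0,0],[0.085,-0.04,-0.0052,0,0],[0.085,-0.04,-0.0052,0,0],[0.085,-0.04,-0.005,0,0],[0.085,0,0,0,7],[0.085,0,0,0,7]]'
python3 -m pendant '[[0.085,0,0,0,7],[0.085,0,0,0,7],[0.085,0,0,0,7],[0.085,0,0,0,2.85],[0.085,0,0,0,0],[0.085,0,0,0,0],[0.085,0,0,0,0]]'
cat > rel.py <<'E'
from h import *
import sys
from scipy.spatial.transform import Rotation as Ro
# target x y yaw(deg of tool x): prints shift in present tool axes, yaw turn
def go(T,yaw):
    s=bot.get_obs();q=s["tool_rot"];R=Ro.from_quat(np.r_[q[1:],q[0]]).as_matrix()
    a=np.degrees(np.arctan2(R[1,0],R[0,0]))
    print("t",round(s["t"],2),"pos",np.round(s["eef_pos"],4),"yaw",a.round(2),"tilt",np.round(R[:2,2],4),"F",np.round(s["contact_force"],1),"g",round(s["gripper_width"]*.0854,4))
    print("shift",(R.T@(np.array(T)-s["eef_pos"])).round(4),"turn",(a-yaw).round(2))
if __name__=="__main__": v=[float(x) for x in sys.argv[1:]];go(v[:3],v[3])
E
python3 rel.py .498 -.3117 .176 55.8
python3 - <<'E'
from h import *
p,d=bot.read_camera("wrist")
for x in bot.trace("square","wrist")[:1]:
    P=cloud("wrist",d,x["mask"]);S=P[(P[:,2]>.013)&(P[:,2]<.026)];print(x["score"],len(S),cv2.minAreaRect(S[:,:2].astype(np.float32)*1000),np.median(S[:,2]))
E
```

```text
t: 5.63
eef_pos: [0.4951, -0.3176, 0.4042]
tool_rot: [0.0, 0.773, 0.634, -0.001]
contact_force: [-0.2, 1.3, -0.7]
gripper_width: 0.995
grasp_force: 0.0
t: 6.22
eef_pos: [0.4969, -0.3131, 0.4047]
tool_rot: [0.0, 0.884, 0.467, -0.0]
contact_force: [0.1, -0.1, 0.5]
gripper_width: 0.997
grasp_force: 0.0
t 6.22 pos [ 0.4969 -0.3131  0.4047] yaw 55.73 tilt [-0.0002 -0.0002] F [ 0.1 -0.1  0.5] g 0.0851
shift [1.800e-03 1.000e-04 2.287e-01] turn -0.07
0.95 2225 ((525.4475708007812, -271.68133544921875), (127.80725860595703, 19.516311645507812), 55.26615524291992) 0.018410100102905336
```

```bash
python3 -m pendant '[[0.085,0.0018,0,0.038,0],[0.085,0,0,0.038,0],[0.085,0,0,0.038,0],[0.085,0,0,0.038,0],[0.07,0,0,0.035,0],[0.06,0,0,0.025,0],[0.05,0,0,0.012,0],[0.05,0,0,0.0045,0],[0.05,0,0,0,0]]' 60
python3 -m pendant '[[0.03,0,0,0,0],[0.01,0,0,0,0],[0.01,0,0,0,0],[0.01,0,0,0,0],[0.01,0,0,0,0],[0.01,0,0,0,0]]' 60
python3 rel.py .498 -.3117 .176 55.8
```

```text
t: 7.07
eef_pos: [0.4984, -0.311, 0.1759]
tool_rot: [-0.0, 0.884, 0.467, -0.0]
contact_force: [0.9, -0.6, 0.5]
gripper_width: 0.585
grasp_force: 0.0
t: 7.57
eef_pos: [0.4991, -0.3114, 0.1783]
tool_rot: [0.001, 0.884, 0.467, 0.001]
contact_force: [-0.5, -0.1, 5.4]
gripper_width: 0.216
grasp_force: 59.8
t 7.57 pos [ 0.4991 -0.3114  0.1783] yaw 55.7 tilt [ 0.0029 -0.0018] F [-0.5 -0.1  5.4] g 0.0185
shift [-0.0009 -0.0008  0.0023] turn -0.1
```

Fingertips touch the bench while gripping, so I'll regrip about 6 mm higher to let the square's underside sit free.

```bash
python3 -m pendant '[[0.045,0,0,0,0],[0.045,0,0,0,0],[0.045,0,0,0,0],[0.045,-0.0007,0,-0.006,0],[0.045,0,0,0,0],[0.01,0,0,0,0],[0.01,0,0,0,0],[0.01,0,0,0,0],[0.01,0,0,0,0],[0.01,0,0,0,0]]' 100
python3 rel.py .498 -.3117 .176 55.8
python3 -m pendant '[[0.01,0,0,-0.01,0],[0.01,0,0,-0.03,0],[0.01,0,0,-0.04,0],[0.01,0,0,-0.04,0],[0.01,0,0,0,0],[0.01,0,0,0,0],[0.01,0,0,0,0]]'
python3 rel.py .498 -.3117 .176 55.8
python3 - <<'E'
from h import *
for cam in("wrist","scene"):
    p,d=bot.read_camera(cam);cv2.imwrite(f"pics/g_{cam}.png",p)
    for n in("square_heel","square"):
        for x in bot.pinpoint(n,cam)[:2]:print(cam,n,x["score"],x["at"])
E
```

```text
t: 8.4
eef_pos: [0.4982, -0.3118, 0.1828]
tool_rot: [0.0, 0.884, 0.467, 0.0]
contact_force: [-0.1, 1.3, 5.3]
gripper_width: 0.199
grasp_force: 98.5
t 8.4 pos [ 0.4982 -0.3118  0.1828] yaw 55.68 tilt [ 0.0007 -0.0005] F [-0.1  1.3  5.3] g 0.017
shift [-0.     -0.0002  0.0068] turn -0.12
t: 8.98
eef_pos: [0.497, -0.3113, 0.3013]
tool_rot: [-0.001, 0.884, 0.467, -0.001]
contact_force: [-0.5, 0.3, -5.2]
gripper_width: 0.198
grasp_force: 98.6
t 8.98 pos [ 0.497  -0.3113  0.3013] yaw 55.71 tilt [-0.0022  0.0007] F [-0.5  0.3 -5.2] g 0.017
shift [0.0003 0.0014 0.1253] turn -0.09
wrist square 0.65 [321.0, 159.2]
scene square_heel 0.58 [272.8, 145.6]
scene square 0.78 [277.7, 120.2]
scene square 0.55 [197.1, 159.0]
```

View pics/g_wrist.png

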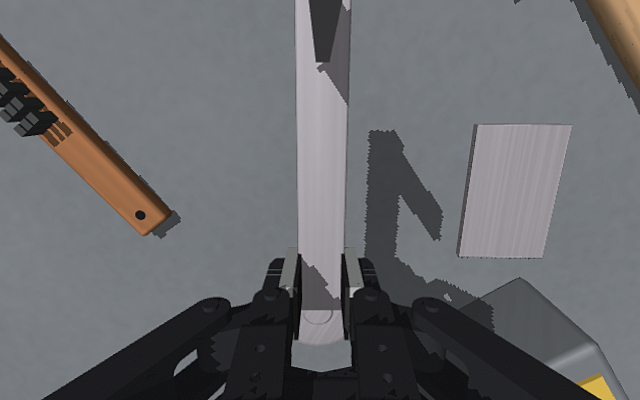

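The wrist view shows the square held in line: stock along columns 300–348, pads at rows 250–340, blade ahead. I'll check its pitch and yaw in the grip.

```bash
cat > sq.py <<'E'
from h import *
from scipy.spatial.transform import Rotation as Ro
def meas():
    s=bot.get_obs();q=s["tool_rot"];R=Ro.from_quat(np.r_[q[1:],q[0]]).as_matrix();T=np.array(s["eef_pos"])
    p,d=bot.read_camera("wrist");m=np.zeros(d.shape,bool);m[75:245,290:360]=1
    L=(cloud("wrist",d,m)-T)@R
    zt=np.median(L[:,2][abs(L[:,1])<.006]);S=L[abs(L[:,2]-zt)<.006]
    S=S[abs(S[:,1])<.014]
    k=np.linalg.lstsq(np.c_[S[:,:2],np.ones(len(S))],S[:,2],rcond=None)[0]
    # edges: left/right per x-bin
    X=[];Y=[]
    for x in np.arange(S[:,0].min()+.004,S[:,0].max()-.004,.004):
        b=S[abs(S[:,0]-x)<.002,1]
        if len(b)>10: X.append(x);Y.append((b.min()+b.max())/2)
    print("n",len(S),"x",S[:,0].min().round(3),S[:,0].max().round(3),"top z in tool at x=0",k[2].round(4),"pitch deg",np.degrees(k[0]).round(2),"roll",np.degrees(k[1]).round(2),"yawfit",np.degrees(np.polyfit(X,Y,1)[0]).round(2),"yoff",np.round(np.polyfit(X,Y,1)[1],4))
meas()
E
python3 sq.py
```

```text
n 8518 x 0.014 0.082 top z in tool at x=0 0.1643 pitch deg 0.79 roll 0.17 yawfit 0.35 yoff -0.0001
```

```bash
python3 -m pendant '[[0.01,0,0,0,-4],[0.01,0,0,0,-7],[0.01,0,0,0,-7],[0.01,0,0,0,-7],[0.01,0,0,0,-7],[0.01,0,0,0,-5],[0.01,0,0,0,-2.7],[0.01,0,0,0,0],[0.01,0,0,0,0]]'
python3 rel.py .5493 .0083 .225 95.39
```

```text
t: 10.08
eef_pos: [0.4979, -0.3117, 0.3019]
tool_rot: [-0.0, 0.674, 0.739, 0.0]
contact_force: [-0.7, 0.2, -3.4]
gripper_width: 0.198
grasp_force: 98.6
t 10.08 pos [ 0.4979 -0.3117  0.3019] yaw 95.29 tilt [-0.0001  0.0003] F [-0.7  0.2 -3.4] g 0.0169
shift [0.3139 0.0807 0.077 ] turn -0.1
```

```bash
python3 -m pendant '[[0.01,0.015,0.004,0,-0.1],[0.01,0.035,0.009,0,0],[0.01,0.037,0.0095,0,0],[0.01,0.037,0.0095,0,0],[0.01,0.037,0.0095,0,0],[0.01,0.037,0.0095,0,0],[0.01,0.037,0.0095,0,0],[0.01,0.037,0.0095,0,0],[0.01,0.028,0.007,0,0],[0.01,0.0139,0.0037,0,0],[0.01,0,0,0,0],[0.01,0,0,0,0]]'
python3 -m pendant '[[0.01,0,0,0.03,0],[0.01,0,0,0.03,0],[0.01,0,0,0.012,0],[0.01,0,0,0,0],[0.01,0,0,0,0],[0.01,0,0,0,0]]'
python3 rel.py .5493 .0083 .209 95.39; python3 sq.py
python3 - <<'E'
from h import *
p,d=bot.read_camera("scene");cv2.imwrite("pics/s2.png",cv2.resize(p[160:340,250:470],None,fx=3.2,fy=3.2))
p,d=bot.read_camera("top");cv2.imwrite("pics/t2.png",p)
for cam in("scene","top"):
  bot.read_camera(cam)
  for x in bot.pinpoint("square_heel",cam)[:2]:print(cam,x["score"],x["at"],atz(cam,[x["at"]],.045))
E
```

```text
t: 11.08
eef_pos: [0.5482, 0.0097, 0.3022]
tool_rot: [-0.0, 0.672, 0.741, -0.0]
contact_force: [-0.9, -1.4, -4.7]
gripper_width: 0.2
grasp_force: 98.6
t: 11.58
eef_pos: [0.549, 0.0083, 0.2315]
tool_rot: [0.001, 0.673, 0.74, 0.001]
contact_force: [0.6, 0.3, -4.4]
gripper_width: 0.196
grasp_force: 98.6
t 11.58 pos [0.549  0.0083 0.2315] yaw 95.44 tilt [0.002 0.   ] F [ 0.6  0.3 -4.4] g 0.0168
shift [-0.      0.0003  0.0225] turn 0.05
n 8515 x 0.015 0.083 top z in tool at x=0 0.1643 pitch deg 0.75 roll 0.05 yawfit 0.31 yoff -0.0003
scene 0.64 [418.1, 239.6] [[0.37830705 0.17221258 0.045     ]]
scene 0.57 [350.7, 260.6] [[0.54804346 0.13448079 0.045     ]]
top 0.62 [279.0, 189.7] [[0.53347607 0.1053305  0.045     ]]
top 0.62 [268.1, 245.1] [[0.36062341 0.13585174 0.045     ]]
```

View pics/s2.png

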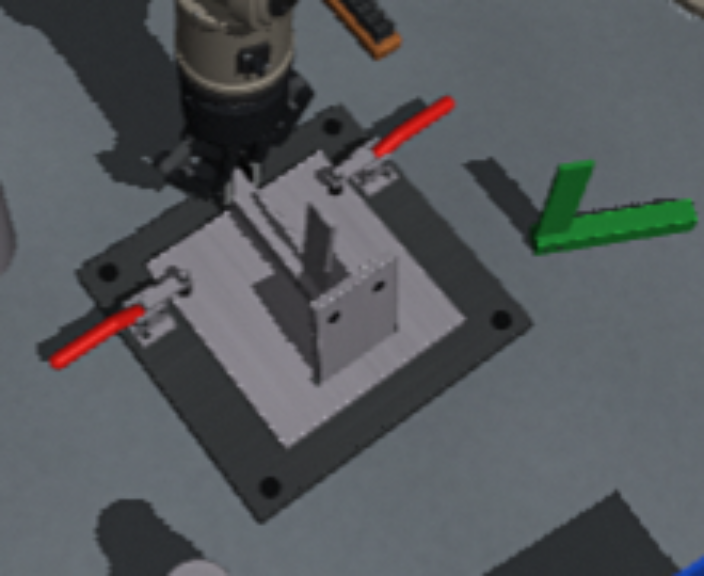

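The scene crop shows the square over the base plate, blade at (320,240), clear in front of the upright at (355,300). Everything is lined up, so I'll lower it onto the base plate.

```bash
python3 -m pendant '[[0.01,0,0,0.01,0],[0.01,0,0,0.008,0],[0.01,0,0,0.003,0],[0.01,0,0,0.002,0],[0.01,0,0,0.002,0],[0.01,0,0,0.002,0],[0.01,0,0,0,0],[0.01,0,0,0,0]]'
python3 rel.py .5493 .0083 .209 95.39; python3 sq.py
```

```text
t: 12.6
eef_pos: [0.5478, 0.0089, 0.2074]
tool_rot: [0.001, 0.672, 0.74, -0.002]
contact_force: [-19.5, -2.9, 53.3]
gripper_width: 0.199
grasp_force: 106.1
t 12.6 pos [0.5478 0.0089 0.2074] yaw 95.48 tilt [-0.0013 -0.0035] F [-19.5  -2.9  53.3] g 0.017
shift [-0.0008  0.0014 -0.0016] turn 0.09
n 8619 x 0.015 0.082 top z in tool at x=0 0.1643 pitch deg -0.71 roll 0.15 yawfit 0.12 yoff -0.0006
```

```bash
python3 -m pendant '[[0.01,0,0,-0.001,0],[0.01,0,0,-0.0009,0],[0.01,0,0,0,0],[0.01,0,0,0,0]]'
python3 rel.py .5493 .0083 .209 95.39; python3 sq.py
```

```text
t: 12.98
eef_pos: [0.5477, 0.0088, 0.2076]
tool_rot: [0.0, 0.672, 0.74, -0.001]
contact_force: [-12.9, -3.1, 33.6]
gripper_width: 0.196
grasp_force: 103.4
t 12.98 pos [0.5477 0.0088 0.2076] yaw 95.49 tilt [-0.0013 -0.0023] F [-12.9  -3.1  33.6] g 0.0167
shift [-0.0006  0.0015 -0.0014] turn 0.1
n 8586 x 0.015 0.082 top z in tool at x=0 0.1645 pitch deg -0.44 roll 0.16 yawfit 0.29 yoff -0.0006
```

```bash
python3 -m pendant '[[0.01,0,0,-0.0016,0],[0.01,0.002,0,0,0],[0.01,0.003,0,0,0],[0.01,0.003,0,0,0],[0.01,0.003,0,0,0],[0.01,0.003,0,0,0],[0.01,0,0,0,0],[0.01,0,0,0,0]]'
python3 rel.py .5461 .0431 .209 95.39; python3 sq.py
```

```text
t: 13.7
eef_pos: [0.5482, 0.0213, 0.2078]
tool_rot: [0.002, 0.673, 0.74, 0.0]
contact_force: [0.7, -4.8, 8.8]
gripper_width: 0.198
grasp_force: 100.5
t 13.7 pos [0.5482 0.0213 0.2078] yaw 95.41 tilt [ 0.0029 -0.0019] F [ 0.7 -4.8  8.8] g 0.0169
shift [ 0.0219 -0.0001 -0.0013] turn 0.02
n 8579 x 0.015 0.082 top z in tool at x=0 0.1645 pitch deg -0.25 roll 0.17 yawfit 0.32 yoff -0.0005
```

```bash
python3 -m pendant '[[0.01,0.003,0,0.0005,0],[0.01,0.003,0,0.0003,0],[0.01,0.003,0,0,0],[0.01,0.003,0,0,0],[0.01,0.003,0,0,0],[0.01,0.003,0,0,0],[0.01,0,0,0,0],[0.01,0,0,0,0]]'
python3 rel.py .5461 .0431 .209 95.39; python3 sq.py
```

```text
t: 14.42
eef_pos: [0.5473, 0.038, 0.2077]
tool_rot: [0.003, 0.673, 0.739, 0.0]
contact_force: [0.2, -9.0, 15.5]
gripper_width: 0.202
grasp_force: 101.2
t 14.42 pos [0.5473 0.038  0.2077] yaw 95.33 tilt [ 0.0047 -0.0036] F [ 0.2 -9.  15.5] g 0.0172
shift [ 0.0052 -0.0007 -0.0013] turn -0.06
n 8592 x 0.015 0.083 top z in tool at x=0 0.1645 pitch deg -0.43 roll 0.19 yawfit 0.42 yoff -0.0006
```

```bash
python3 -m pendant '[[0.01,0.002,-0.0003,0,0],[0.01,0.002,-0.0003,0,0],[0.01,0.001,0,0,0],[0.01,0,0,0,0],[0.01,0,0,0,0]]'
python3 rel.py .5461 .0431 .209 95.39
python3 -m pendant '[[0.01,0.001,0,0,0],[0.01,0.0005,0,0,0],[0.01,0,0,0,0],[0.01,0,0,0,0]]'
python3 rel.py .5461 .0431 .209 95.39; python3 sq.py
```

```text
t: 14.88
eef_pos: [0.5465, 0.0423, 0.2077]
tool_rot: [0.003, 0.674, 0.739, 0.0]
contact_force: [2.0, -10.1, 13.3]
gripper_width: 0.2
grasp_force: 101.1
t 14.88 pos [0.5465 0.0423 0.2077] yaw 95.28 tilt [ 0.0052 -0.0041] F [  2.  -10.1  13.3] g 0.0171
shift [ 0.0008 -0.0004 -0.0013] turn -0.11
t: 15.22
eef_pos: [0.5464, 0.0434, 0.2077]
tool_rot: [0.003, 0.674, 0.739, -0.0]
contact_force: [2.0, -11.4, 14.9]
gripper_width: 0.195
grasp_force: 101.2
t 15.22 pos [0.5464 0.0434 0.2077] yaw 95.26 tilt [ 0.0051 -0.0046] F [  2.  -11.4  14.9] g 0.0167
shift [-0.0003 -0.0003 -0.0013] turn -0.13
n 8590 x 0.015 0.082 top z in tool at x=0 0.1645 pitch deg -0.44 roll 0.2 yawfit 0.38 yoff -0.0005
```

```bash
python3 -m pendant '[[0.01,0.001,0,0,0],[0.01,0.0005,0,0,0],[0.01,0,0,0,0],[0.01,0,0,0,0]]'
python3 rel.py .5461 .0431 .209 95.39; python3 -m pendant '[[0.01,0.001,0,0,0],[0.01,0,0,0,0],[0.01,0,0,0,0]]'
python3 rel.py .5461 .0431 .209 95.39
python3 - <<'E'
from h import *
p,d=bot.read_camera("scene")
P=cloud("scene",d,d>0)
U=P[(P[:,2]>.035)&(P[:,2]<.125)&(abs(P[:,0]-.537)<.045)&(P[:,1]>.15)&(P[:,1]<.18)]
for _ in range(4):
    c=U.mean(0);v=np.linalg.svd(U-c,full_matrices=False)[2][2];r=(U-c)@v;U=U[abs(r)<max(.0015,2.5*r.std())]
print(len(U),c,v,"lean",np.arctan2(v[2],np.hypot(v[0],v[1]))*np.sign(v[1]),"heading",np.degrees(np.arctan2(v[1],v[0])),r.std())
E
```

```text
t: 15.6
eef_pos: [0.5463, 0.0447, 0.2078]
tool_rot: [0.004, 0.674, 0.739, -0.0]
contact_force: [2.4, -13.0, 15.0]
gripper_width: 0.194
grasp_force: 101.2
t 15.6 pos [0.5463 0.0447 0.2078] yaw 95.25 tilt [ 0.0051 -0.0048] F [  2.4 -13.   15. ] g 0.0165
shift [-0.0016 -0.0004 -0.0012] turn -0.14
t: 15.85
eef_pos: [0.5462, 0.0456, 0.2077]
tool_rot: [0.004, 0.674, 0.739, -0.0]
contact_force: [2.1, -12.3, 15.1]
gripper_width: 0.199
grasp_force: 101.2
t 15.85 pos [0.5462 0.0456 0.2077] yaw 95.25 tilt [ 0.005 -0.005] F [  2.1 -12.3  15.1] g 0.017
shift [-0.0025 -0.0003 -0.0012] turn -0.14
334 [0.53766897 0.16470361 0.08131893] [-0.09159915  0.9957624   0.00817541] lean 0.00817550444095747 heading 95.25578780975786 0.0005531058559292584
```

```bash
cat > ln.py <<'E'
from h import *
p,d=bot.read_camera("scene")
P=cloud("scene",d,d>0)
U=P[(P[:,2]>.035)&(P[:,2]<.125)&(abs(P[:,0]-.537)<.045)&(P[:,1]>.15)&(P[:,1]<.18)]
for _ in range(4):
    c=U.mean(0);v=np.linalg.svd(U-c,full_matrices=False)[2][2];r=(U-c)@v;U=U[abs(r)<max(.0015,2.5*r.std())]
print("lean",(v[2]*np.sign(v[1])).round(4),"yback@z.08",c.round(4),len(U))
E
python3 -m pendant '[[0.01,0.0007,0,0,0],[0.01,0,0,0,0],[0.01,0,0,0,0]]'
python3 rel.py .5461 .0431 .209 95.39;python3 ln.py; python3 -m pendant '[[0.01,0.0007,0,0,0],[0.01,0,0,0,0],[0.01,0,0,0,0]]'
python3 rel.py .5461 .0431 .209 95.39;python3 ln.py
```

```text
t: 16.15
eef_pos: [0.5461, 0.0462, 0.2077]
tool_rot: [0.004, 0.674, 0.739, -0.0]
contact_force: [1.8, -12.7, 15.4]
gripper_width: 0.198
grasp_force: 101.2
t 16.15 pos [0.5461 0.0462 0.2077] yaw 95.24 tilt [ 0.0049 -0.0052] F [  1.8 -12.7  15.4] g 0.0169
shift [-0.0031 -0.0003 -0.0013] turn -0.15
lean 0.0023 yback@z.08 [0.5372 0.165  0.0815] 320
t: 16.45
eef_pos: [0.5461, 0.0463, 0.2077]
tool_rot: [0.004, 0.674, 0.739, -0.001]
contact_force: [2.3, -13.9, 15.9]
gripper_width: 0.196
grasp_force: 101.2
t 16.45 pos [0.5461 0.0463 0.2077] yaw 95.22 tilt [ 0.0049 -0.006 ] F [  2.3 -13.9  15.9] g 0.0168
shift [-0.0032 -0.0003 -0.0013] turn -0.17
lean 0.0018 yback@z.08 [0.5376 0.165  0.0813] 322
```

```bash
python3 -m pendant '[[0.01,0.0007,0,0.0003,0],[0.01,0.0006,0,0.0003,0],[0.01,0,0,0,0],[0.01,0,0,0,0]]'
python3 rel.py .5461 .0431 .209 95.39;python3 ln.py;python3 sq.py
python3 -c "
from h import *
p,d=bot.read_camera('scene');cv2.imwrite('pics/s3.png',cv2.resize(p[160:340,250:470],None,fx=3.2,fy=3.2,interpolation=cv2.INTER_CUBIC))"
```

```text
t: 16.83
eef_pos: [0.5462, 0.0466, 0.2077]
tool_rot: [0.004, 0.675, 0.738, -0.001]
contact_force: [0.2, -17.2, 21.6]
gripper_width: 0.201
grasp_force: 102.1
t 16.83 pos [0.5462 0.0466 0.2077] yaw 95.16 tilt [ 0.0049 -0.0078] F [  0.2 -17.2  21.6] g 0.0171
shift [-0.0035 -0.0004 -0.0013] turn -0.23
lean -0.0009 yback@z.08 [0.5372 0.165  0.0821] 324
n 8607 x 0.015 0.082 top z in tool at x=0 0.1645 pitch deg -0.63 roll 0.2 yawfit 0.35 yoff -0.0005
```

View pics/s3.png

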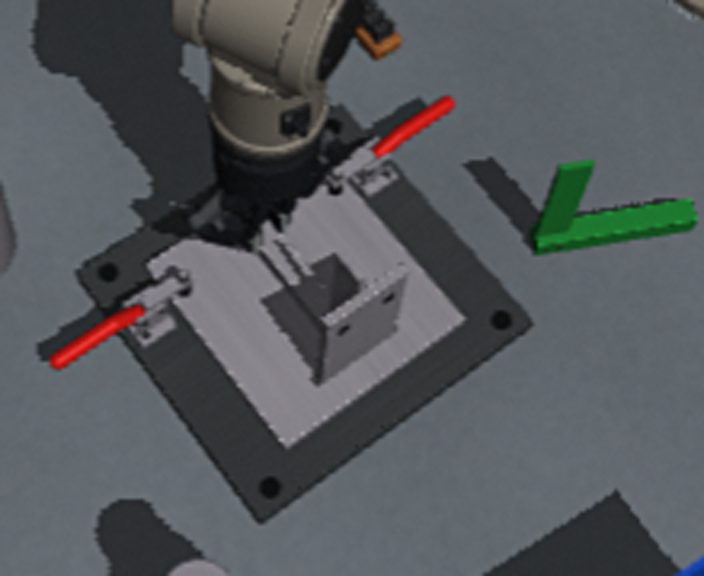

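The scene crop shows the blade at about (335,275), standing against the middle of the upright (top edge (325,322)–(405,268)). The forward travel has hit a hard stop. I'll do one last wrist check.

```bash
python3 -m pendant '[[0.01,0.0003,0,0.0001,0],[0.01,0,0,0,0],[0.01,0,0,0,0],[0.01,0,0,0,0]]'
python3 rel.py .5461 .0431 .209 95.39
for i in 1 2 3; do python3 ln.py; done
python3 - <<'E'
from h import *
p,d=bot.read_camera("wrist");cv2.imwrite("pics/w5.png",p)
P=cloud("wrist",d,d>0)
U=P[(P[:,2]>.127)&(P[:,2]<.141)&(abs(P[:,0]-.537)<.06)&(P[:,1]>.13)&(P[:,1]<.19)];print("uprtop",len(U),cv2.minAreaRect(U[:,:2].astype(np.float32)*1000) if len(U) else "")
E
```

```text
t: 17.32
eef_pos: [0.5462, 0.0467, 0.2077]
tool_rot: [0.005, 0.675, 0.738, -0.001]
contact_force: [0.1, -17.7, 23.0]
gripper_width: 0.199
grasp_force: 102.2
t 17.32 pos [0.5462 0.0467 0.2077] yaw 95.16 tilt [ 0.005  -0.0081] F [  0.1 -17.7  23. ] g 0.017
shift [-0.0036 -0.0004 -0.0013] turn -0.23
lean -0.0019 yback@z.08 [0.5374 0.1649 0.0815] 325
lean 0.0004 yback@z.08 [0.5374 0.165  0.0817] 323
lean 0.0003 yback@z.08 [0.5374 0.1649 0.082 ] 321
uprtop 0
```

View pics/w5.png

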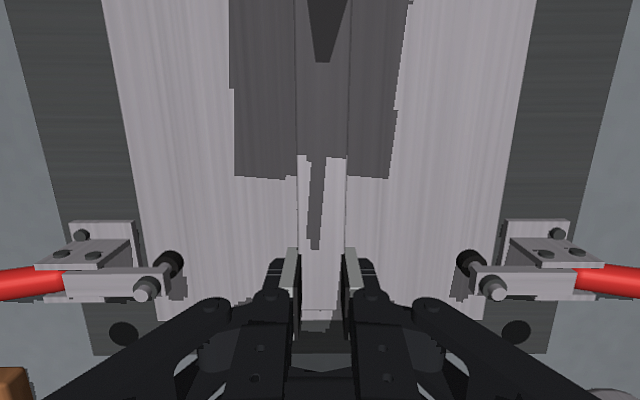

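The wrist view shows the stock central on the base plate (columns 297–347). The blade root is still at row 62, as when first gripped, so nothing has slipped. The clamps at (170,265) and (470,265) are untouched. Lean measures about 0 with a steady press of about 18 N forward and 23 N down, so I'm handing in.

```bash
python3 -c "
from station import bot
print(bot.hand_in())"
```

```text
the job is handed in; nothing more can be done
None
```

The job is handed in: the square is still gripped and pressed home at mid-width (about 18 N in, 23 N down), and the upright measures square to within about 0.002 rad; the bystanders were not touched.

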